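# Press the wax-melt mould under the leaf springs of the filling fixture

## Robot

A 6-joint arm with a two-finger parallel gripper is mounted at the origin on the work surface. World frame = base frame: x ahead of the robot, y to its left, z up, the work surface at z = 0. Lengths are in m, angles in rad, forces in N, time in s.
With the tool pointing down it reaches from about 0.35 to 0.975 m from the base axis. Payload 4.9 kg.
Tool frame: the origin (TCP) lies on the centre line of the jaws, within the pads' length; the fingertips stand 22 mm ahead of it and the grasp point (between the pads) lies 3 mm ahead of it (manip.tcp_to_tips is the distance from the TCP to the fingertips, in m); z points along the fingers, x is the direction in which the jaws open and shut, and the axes are right-handed (so a half turn about z gives the same grasp; the last joint's range is limited). The gripper opens to 85 mm and grips with 20 to 120 N. Pads are 22 mm wide; open, the fingers measure 114 mm over their backs; the gripper's body (76 mm by 85 mm) begins 54 mm behind the grasp point. The pads swing forward as they close: fully open they stand 13 mm farther back than shut.
Start: joints at [-1.307, 0.053, 1.613, -0, 1.476, -0.119], TCP at [0.233, -0.58, 0.253] pointing down, gripper open.
Joint ranges: [-3.01, 3.01], [-1.01, 2.22], [0.06, 2.58], [-1.02, 4.17], [0.09, 2.62], [-3.14, 3.14]. Speed limits (rad/s): [2.57, 2.57, 3.14, 3.14, 3.14, 3.14].

## Interface

Orientations are given as a unit quaternion [w, x, y, z].
In Python, from plant import manip gives the robot as it stands.
- The arm moves only by the shell command python3 -m pendant 'ROWS'. ROWS is a JSON object of lists of equal length, an entry for each row: "linear": the shift along the tool's x, y, z in cm, a list of three; "rotation": the turn, a rotation vector about the tool's x, y, z in degrees, a list of three; "grip": the closure, from 0 (fully open) to 1 (shut). A call has exactly 10 rows; each row is the pose to reach, as a shift and turn from the pose commanded when the call began, along the tool's axes at that moment; what a row does not reach only later rows make up. A row lasts 1/12 s, in which the tool goes at most 41.7 mm and 7.16 degrees, less where a joint would pass 70% of its speed; a pose out of reach is approached as far as the arm can. A call with a gripper value outside its range is refused whole. The fingers move at their own pace and stop on an object; the grip force is fixed at half the most. Time passes only in rows, so rows that repeat a pose let the fingers close, or fill a call up. It gives the time, the measured TCP pose, the force and the opening at its end, in the units of the state.
- manip.state(): the state, without advancing time (a new reading comes with each control period).
- manip.grab_frame(name): name is "side" or "top" or "wrist"; returns the picture (384x512x3 uint8, red, green, blue); there is no depth.
- manip.calibration(name): a dict with "fx", "fy", "cx", "cy" (pixels), "cam_to_world" (4x4, takes a point from camera to world coordinates). Camera axes: x right, y up, looking along -z (the intrinsics and any distortion apply to the point x, -y, -z); pixel columns grow to the right and rows downward; lengths in m; the calibration is good to about 2 mm. A picture is of the moment at which its call begins: read the wrist's pose just before it. calibration takes no time and is no camera call; for the wrist camera it gives the pose at the moment of the call.
- manip.job_done(): hands the job in, once; it reports no verdict.
The state is a dict: "time": time; "joint_pos": joint angles; "joint_vel": joint speeds; "joint_efforts": joint torques, N m; "tool_pos": TCP position; "tool_rot": TCP orientation; "contact_force": force on the tool from outside, world axes, zero at the start; "ft_torque": the same for the moment, N m; "gripper_width": opening from 0.0 (shut) to 1.0 (fully open).
Only numpy, scipy, OpenCV 4.12 (cv2) and the standard library are available. Lean on these libraries where they do the work, as an engineer would, in place of code of your own. Each camera call takes 0.05 s, during which the arm holds its last target. There are 200 camera calls.

## Task

Load the square aluminium wax-melt mould into the filling fixture without grasping it: with the fingertips in its orange finger dish, press it down hard so the blue sprung bed sinks all the way, and keep pressing while you slide it under the two brass leaf springs until it is fully home against the end stop. Then let go, so that the bed pops up again behind the mould, which lies flat in the bay. Never lift or tip up the mould, and leave the two jars and the oil bottle where they stand.

Things in the scene. Friction and masses are not known exactly. Their poses are not given: they have to be found in the camera images.
- fixture: Filling fixture fixed to the table: open-topped grey channel, 278 x 150 mm. Origin: on the table, mid-channel, at the bay mouth; x = the way the mould slides in, z up. Blue bed over x -135 to 0 mm, bay (fixed floor 22 mm up) from 0 to 116. Side walls 114 mm apart, 37 mm high; rear wall at x = -135, 36 mm high. An 80 mm wide lane is open from above all along, so fingers can travel with the mould.
- gate (a point): Point between the two red gate blocks at the bay mouth (fixture x = 0, y = 0, 37 mm above the table, level with their undersides). Blocks: one on each side wall, x = 0 to 16 mm, tops 47 mm above the table, 80 mm free between them. They stop the mould on the raised bed (its top at 42 mm); it passes below them only when pressed down (top at 34.5 mm).
- leaf_a (a joint): Brass leaf spring behind the gate block on the fixture's +y side, 13 mm wide, sloping 60 mm down into the bay, tip 29 mm above the table when free. Value: rad it is lifted, 0 free, about 0.08 with the mould under it. It then presses about 6 N on the mould's side margin and drags about 4 N against the slide.
- leaf_b (a joint): The same brass leaf spring on the fixture's -y side. Value: rad it is lifted, 0 free, about 0.08 with the mould under it.
- mould: Loose aluminium mould plate, 110 x 110 x 12 mm, about 0.34 kg, six round cavities marked on top. Origin: centre of its underside; x along the slide, z up. Starts on the raised bed, underside 30 mm above the table, nose just short of the gate blocks. Fully home: origin at fixture x = 61 mm, underside 22 mm above the table. Polished: friction on bed and bay floor about 0.2.
- mould_dish (a point): Centre of the floor of the orange finger dish in the middle of the mould: a square pocket 44 x 44 mm, 4 mm deep, its floor 8 mm above the mould's underside, with upright walls (fingertips in it can push on the front wall, 22 mm ahead of the centre). 55 mm from the mould's front edge.
- bay_stop (a point): Foot of the end stop's inner face: fixture x = 116 mm, y = 0, 22 mm above the table. The mould's front edge meets the stop here. The stop is 46 mm high.
- bed (a joint): How far the blue sprung bed is pressed down, m: 0 = up (top 30 mm above the table), 0.0075 = all the way down on a firm stop (top 22.5 mm, about level with the bay floor). It carries the mould by itself; taking it all the way down needs a further 8 to 10 N. Once the mould has left it, it springs up.
- jar_a: Empty clear-glass candle jar, 72 mm across, 80 mm high, standing loose; origin at the centre of its underside. Leave alone.
- jar_b: Empty greenish glass candle jar, 72 mm across, 80 mm high, standing loose; origin at the centre of its underside. Leave alone.
- oil: Amber fragrance-oil bottle with white cap, 48 mm across, 105 mm high, standing loose; origin at the centre of its underside. Leave alone.

How it is judged:
On the way, in this order (a step that is already met when the one before it is completed fails the run):
1. the mould is pressed down by the fingers, the bed all the way down, before its nose is under the springs (value of joint bed above 0.006 m and x of mould in the frame of fixture below -0.045 m and contact force between the fingers and mould above 4 N), for 0.05 s.
2. the mould, half in, passes under the leaf springs, still pressed down by the fingers (value of joint bed above 0.005 m and x of mould in the frame of fixture between -0.02 and 0.035 m and contact force between the fingers and mould above 4 N), for 0.05 s.
At the end, for the whole second after the job is handed in: The mould lies flat (within 0.04 rad) and still on the bay floor (underside within 2.5 mm of it) under the leaf springs, its front edge within 4 mm of the end stop; the blue bed is up again (within 1.5 mm); jars and bottle upright and within 20 mm of where they stood (x of mould in the frame of fixture between 0.057 and 0.064 m and z of mould in the frame of fixture below 0.0245 m and angle between mould's own z axis and vertical below 0.04 rad and value of joint bed below 0.0015 m and linear speed of mould below 0.01 m/s and angle between each of jar_a, jar_b, oil's own z axis and vertical below 0.1 rad and distance of each of jar_a, jar_b, oil from where it was at the start of the episode below 0.02 m); the robot touches nothing.
It fails at once if the mould is lifted (more than 10 mm above the raised bed) (z of mould in the frame of fixture above 0.04 m).
It fails at once if the mould is tipped up (angle between mould's own z axis and vertical above 0.25 rad).
It fails at once if a jar or the bottle is knocked over or pushed away (distance of any of jar_a, jar_b, oil from where it was at the start of the episode above 0.02 m or angle between any of jar_a, jar_b, oil's own z axis and vertical above 0.3 rad).
It also fails if it takes over 48 s, if anything falls off the work surface, if the arm or the gripper's body presses on something with over 40 N, if the wrist force passes 120 N, or if a joint passes its speed limit or range.

## Working session

There is one attempt and no reset: what is moved stays moved. The work goes in short steps, Python scripts to look and compute and a shell command to move; the robot and the scene stay as the last step left them, time stands still between calls to the robot, and variables do not carry over. Pictures are saved under pics/ and viewed, about 8 in all and at most 12, crops included, and the job is handed in when it is done.

```bash
mkdir -p pics; python3 - <<'E'
from plant import manip
import cv2
s=manip.state();print(s, manip.tcp_to_tips)
for n in("top","side"):
    cv2.imwrite(f"pics/{n}0.png",manip.grab_frame(n)[:,:,::-1]);print(manip.calibration(n))
E
```

```text
{'time': 0.0, 'joint_pos': array([-1.30701584e+00,  5.33759854e-02,  1.61429858e+00, -2.48007233e-05,
        1.47600346e+00, -1.19017638e-01]), 'joint_vel': array([-4.69545018e-05, -5.84494123e-04, -9.22184411e-04, -2.98135588e-04,
        1.14699423e-03,  2.88802461e-04]), 'joint_efforts': array([ 1.85369213e-04, -3.93680656e+01, -3.70178175e+01, -1.21476642e-04,
        6.87512904e-03, -7.11038098e-06]), 'tool_pos': array([ 0.23328003, -0.57920558,  0.25204838]), 'tool_rot': array([-6.72705230e-04,  8.28709311e-01, -5.59678292e-01, -7.96755116e-04]), 'contact_force': array([ 0.40576415, -0.2346142 ,  0.30815954]), 'ft_torque': array([-0.03664774,  0.02476088,  0.02632832]), 'gripper_width': 0.996290578828247} 0.022
{'fx': 359.73693865914043, 'fy': 359.73693865914043, 'cx': 251.0677667562599, 'cy': 192.05505264360937, 'cam_to_world': array([[ 0.02755551,  0.98842933, -0.14915813,  0.55381403],
       [-0.99947693,  0.02471621, -0.02085616,  0.0448175 ],
       [-0.01692821,  0.14965481,  0.98859338,  0.78263715],
       [ 0.        ,  0.        ,  0.        ,  1.        ]])}
{'fx': 428.9214933585204, 'fy': 428.9214933585204, 'cx': 251.2298577460706, 'cy': 186.26808938280038, 'cam_to_world': array([[-0.92251461,  0.30622096, -0.23493725,  0.42371945],
       [-0.3855248 , -0.70212047,  0.59866308,  0.59922343],
       [ 0.01836893,  0.64284957,  0.76577216,  0.76999697],
       [ 0.        ,  0.        ,  0.        ,  1.        ]])}
```

View pics/top0.png

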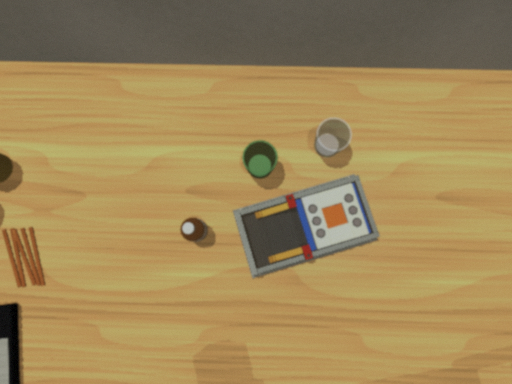

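View pics/side0.png

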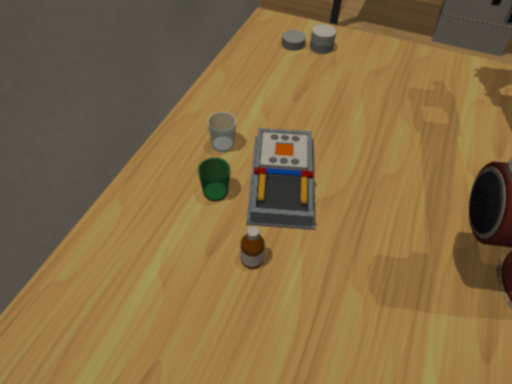

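The top view shows the fixture around (305,225), with the dish at (335,216). The slide runs left and slightly down in the image. I'll enlarge it to read the corners.

```bash
python3 - <<'E'
import cv2
i=cv2.imread("pics/top0.png")[165:285,225:385]
cv2.imwrite("pics/crop.png",cv2.resize(i,None,fx=5,fy=5,interpolation=cv2.INTER_CUBIC))
E
```

```text
(no output)
```

View pics/crop.png

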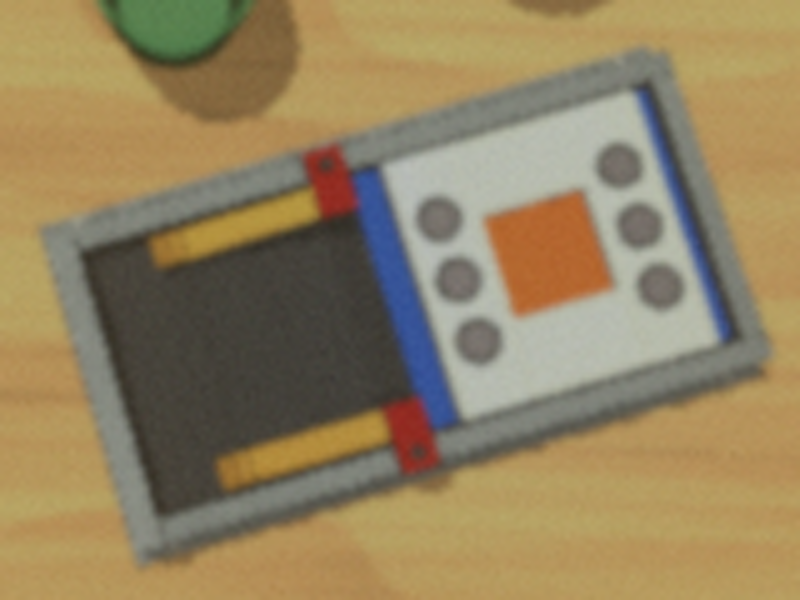

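```bash
cat >h.py <<'E'
import numpy as np
from plant import manip
def w(n,px,z,cal=None):
    c=cal or manip.calibration(n);T=c["cam_to_world"];px=np.atleast_2d(px).astype(float)
    d=np.c_[(px[:,0]-c["cx"])/c["fx"],-(px[:,1]-c["cy"])/c["fy"],-np.ones(len(px))]@T[:3,:3].T
    o=T[:3,3];return o+d*((z-o[2])/d[:,2])[:,None]
E
python3 - <<'E'
from h import *
from scipy.spatial.transform import Rotation as R
f=lambda p,z:w("top",np.array(p)/5+[225-.4,165-.4],z)[:,:2]
m=f([(383,165),(460,422),(722,342),(633,90)],.042);g=f([(305,155),(340,147),(357,210),(322,218),(385,405),(423,398),(440,465),(403,473)],.047)
r=f([(665,48),(772,352)],.036);st=f([(42,230),(143,562)],.046);di=f([(486,216),(582,190),(613,286),(518,316)],.042)
print("mould",m,m.mean(0),"sides",np.linalg.norm(m-np.roll(m,-1,0),axis=1))
print("dish",di.mean(0));G=g.mean(0);print("gate(x=8)",G,"rear(-143?)",r.mean(0),np.linalg.norm(r[0]-r[1]),"front",st.mean(0))
def a(v):return np.degrees(np.arctan2(v[1],v[0]))
print(a(st.mean(0)-r.mean(0)),a(m[:2].mean(0)-m[2:].mean(0)),a(m[0]-m[3]),a(m[1]-m[2]),a((g[:4].mean(0)-g[4:].mean(0)))+90)
u=st.mean(0)-r.mean(0);u/=np.linalg.norm(u);print("dish rel gate(x=8)",(di.mean(0)-G)@u,"lat",(di.mean(0)-G)@[-u[1],u[0]],(di.mean(0)-r.mean(0))@[-u[1],u[0]])
q=manip.state()["tool_rot"];M=R.from_quat(np.roll(q,-1)).as_matrix();print(M,a(M[:,0]),a(M[:,1]))
E
```

```text
mould [[ 0.65653862 -0.04377475]
 [ 0.55214608 -0.0756316 ]
 [ 0.58727931 -0.18196002]
 [ 0.69066233 -0.14734423]] [ 0.62165658 -0.11217765] sides [0.10914514 0.11198248 0.10902432 0.10904616]
dish [ 0.6222766  -0.11235151]
gate(x=8) [ 0.59723851 -0.0388673 ] rear(-143?) [ 0.64704118 -0.1833233 ] 0.13271193604369125 front [0.55939663 0.07390782]
108.81515583044667 108.26058574304618 108.23583959828173 108.2846830131831 108.4760403487011
dish rel gate(x=8) -0.0776326975493494 lat -3.101702274013745e-07 0.0005517163887428908
[[ 3.73543867e-01 -9.27612391e-01 -4.81313967e-04]
 [-9.27610716e-01 -3.73544114e-01  1.77588909e-03]
 [-1.82712872e-03 -2.16900484e-04 -9.99998307e-01]] -68.0656179961589 -158.06564070280726
```

Slide yaw is about 108.4° and the dish is at (0.622, -0.112). I'll go above it with the jaws across the slide, closing the fingers on the way.

```bash
python3 -m pendant '{"linear":[[-1.4,-2.7,0],[-2.9,-5.4,0],[-4.3,-8,1],[-5.8,-10.7,1],[-7.2,-13.4,2],[-8.6,-16.1,2],[-10.1,-18.7,3],[-11.5,-21.4,3],[-13,-24.1,4],[-14.4,-26.8,4]],"rotation":[[0,0,-4.3],[0,0,-8.6],[0,0,-13],[0,0,-17.3],[0,0,-21.6],[0,0,-26],[0,0,-30.3],[0,0,-34.6],[0,0,-39],[0,0,-43.2]],"grip":[1,1,1,1,1,1,1,1,1,1]}'; cat >d.py <<'E'
from h import *
import sys
from scipy.spatial.transform import Rotation as R
t=np.array([float(v) for v in sys.argv[1:4]]);s=manip.state()
M=R.from_quat(np.roll(s["tool_rot"],-1)).as_matrix()
x,y,z=M[:,1],None,None
u=np.array([np.cos(np.radians(108.4)),np.sin(np.radians(108.4)),0])
W=np.c_[np.cross(-u,[0,0,-1]),-u,[0,0,-1]]
print("cm",100*M.T@(t-s["tool_pos"]),"rot",np.degrees(R.from_matrix(M.T@W).as_rotvec()),s["contact_force"],s["gripper_width"],s["joint_pos"].round(2))
E
python3 d.py .622 -.1123 .12
```

```text
time: 0.93
tool_pos: [0.4282, -0.3439, 0.211]
tool_rot: [-0.001, 0.977, -0.214, -0.001]
contact_force: [0.8, -0.3, 0.1]
gripper_width: 0.002
cm [  7.98241157 -29.11974355   9.11191039] rot [ -0.1426567    0.14712601 -43.05847757] [ 0.8347343  -0.29603308  0.10894799] 0.0017865606649891154 [-0.81 -0.1   1.83  0.    1.41 -0.38]
```

```bash
python3 -m pendant '{"linear":[[0.9,-3.2,1],[1.8,-6.5,2],[2.7,-9.7,3],[3.6,-13,4],[4.4,-16.2,5],[5.3,-19.4,6],[6.2,-22.7,7],[7.1,-26,8],[8,-29.1,9.1],[8,-29.1,9.1]],"rotation":[[0,0,-5],[0,0,-10],[0,0,-15],[0,0,-20],[0,0,-25],[0,0,-30],[0,0,-35],[0,0,-40],[-0.1,0.1,-43],[-0.1,0.1,-43]],"grip":[1,1,1,1,1,1,1,1,1,1]}'; python3 - <<'E'
from h import *;import cv2
a=manip.grab_frame("wrist");c=manip.calibration("wrist");b=manip.grab_frame("top")
cv2.imwrite("pics/w1.png",a[:,:,::-1]);print(c)
E
python3 d.py .622 -.1123 .12
```

```text
time: 1.77
tool_pos: [0.624, -0.111, 0.119]
tool_rot: [-0.001, 0.987, 0.161, -0.001]
contact_force: [-1.0, 0.5, -0.1]
gripper_width: 0.002
{'fx': 266.3007699116825, 'fy': 266.3007699116825, 'cx': 254.4251385536502, 'cy': 193.71891157890963, 'cam_to_world': array([[ 0.9492225 , -0.30182262, -0.08876792,  0.59859282],
       [ 0.31459243,  0.90804125,  0.27657311, -0.0430538 ],
       [-0.00287109, -0.29045514,  0.9568843 ,  0.2407191 ],
       [ 0.        ,  0.        ,  0.        ,  1.        ]])}
cm [-0.01350023 -0.23171359  0.08188714] rot [ 0.05325805  0.08153157 -0.15867562] [-0.10585577  0.40623008  0.10819554] -0.002301747755011721 [-0.3   0.18  1.7  -0.    1.26 -0.62]
```

View pics/w1.png

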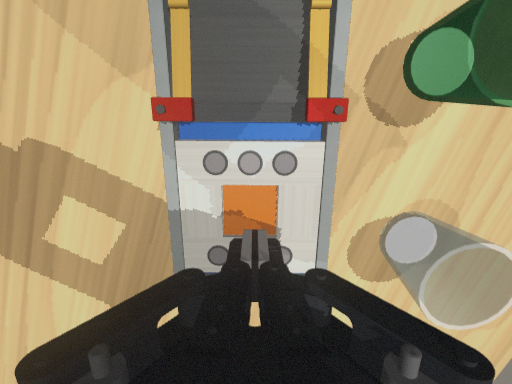

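The wrist view shows the mould square to the tool. The dish's front edge is at row 185 and its sides at columns 222 and 278. I'll check this against the dish and the jar clearance.

```bash
python3 - <<'E'
from h import *
T=np.array([[0.9492225,-0.30182262,-0.08876792,0.59859282],[0.31459243,0.90804125,0.27657311,-0.0430538],[-0.00287109,-0.29045514,0.9568843,0.2407191],[0,0,0,1]])
c=dict(fx=266.30,fy=266.30,cx=254.43,cy=193.72,cam_to_world=T)
u=np.array([np.cos(np.radians(108.4)),np.sin(np.radians(108.4))]);l=np.array([-u[1],u[0]])
C=np.array([.622,-.1123])
def q(n,p,z,cal=None):
    v=w(n,p,z,cal)[:,:2];return np.c_[(v-C)@u,(v-C)@l]*1000
print("dish front L/R corners (exp 22,+-22)",q("w",[(222,185),(278,185)],.042,c))
print("mould front corners (55,+-55)",q("w",[(176,141),(325,141)],.042,c))
print("gates inner (70 , +-40)",q("w",[(193,122),(307,122)],.047,c))
print("jarb,jara,oil",q("top",[(260,155)],.08),q("top",[(335,132)],.08),q("top",[(189,229)],.105))
E
```

```text
dish front L/R corners (exp 22,+-22) [[ 19.82048973  26.03349396]
 [ 19.80569395 -17.2125658 ]]
mould front corners (55,+-55) [[ 53.35314489  58.69012579]
 [ 53.26259417 -50.92980688]]
gates inner (70 , +-40) [[ 67.01071951  44.11513793]
 [ 66.92890245 -36.00865801]]
jarb,jara,oil [[ 112.31138103 -156.90479427]] [[ -46.35232486 -158.08089881]] [[283.97536458 -53.20575786]]
```

```bash
python3 d.py .6199 -.1140 .066
```

```text
cm [-0.25848287 -0.14102118  5.48232771] rot [ 0.05325805  0.08153157 -0.15867562] [-0.10585577  0.40623008  0.10819554] -0.002301747755011721 [-0.3   0.18  1.7  -0.    1.26 -0.62]
```

```bash
python3 -m pendant '{"linear":[[-0.1,0,0.6],[-0.2,-0.1,1.2],[-0.25,-0.15,1.8],[-0.25,-0.15,2.5],[-0.25,-0.15,3.1],[-0.25,-0.15,3.7],[-0.25,-0.15,4.3],[-0.25,-0.15,4.9],[-0.25,-0.15,5.4],[-0.25,-0.15,5.4]],"rotation":[[0,0,0],[0,0,0],[0,0,0],[0,0,0],[0,0,0],[0,0,0],[0,0,0],[0,0,0],[0,0,0],[0,0,0]],"grip":[1,1,1,1,1,1,1,1,1,1]}'; python3 - <<'E'
from h import *;import cv2
a=manip.grab_frame("wrist")[120:384,120:400];b=manip.grab_frame("side")[120:235,235:335]
a=cv2.resize(a,(400,377));b=cv2.resize(b,(328,377),interpolation=cv2.INTER_CUBIC)
cv2.imwrite("pics/w2.png",np.hstack([a,b])[:,:,::-1])
E
python3 d.py .6199 -.1140 .052
```

```text
time: 2.7
tool_pos: [0.6196, -0.1149, 0.0667]
tool_rot: [0.0, 0.988, 0.158, -0.0]
contact_force: [0.1, -0.3, -0.6]
gripper_width: -0.004
cm [-0.01477105 -0.11756268  1.60189707] rot [ 0.11124593 -0.03449791 -0.26151899] [0.95757753 0.10060243 0.4417648 ] -0.002468981141012789 [-0.3   0.24  1.73 -0.    1.17 -0.62]
```

View pics/w2.png

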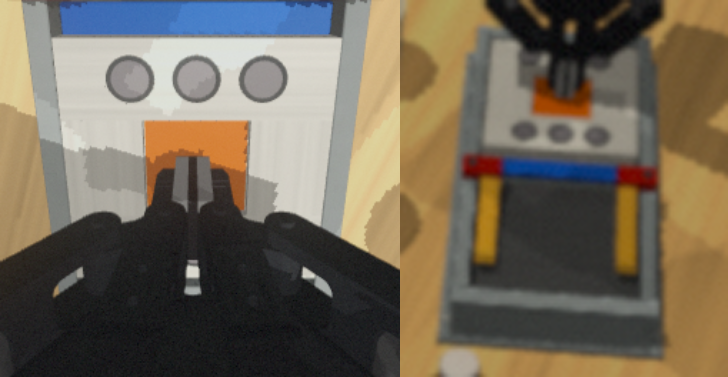

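The tips are over the dish: tip column 192 against dish columns 145–250, clear of the front wall. Next I press down gradually.

```bash
python3 -m pendant '{"linear":[[0,0,0.2],[0,0,0.4],[0,0,0.6],[0,0,0.8],[0,0,1.0],[0,0,1.15],[0,0,1.3],[0,0,1.4],[0,0,1.5],[0,0,1.5]],"rotation":[[0,0,0],[0,0,0],[0,0,0],[0,0,0],[0,0,0],[0,0,0],[0,0,0],[0,0,0],[0,0,0],[0,0,0]],"grip":[1,1,1,1,1,1,1,1,1,1]}'; python3 d.py .6199 -.1140 .052
```

```text
time: 3.63
tool_pos: [0.6211, -0.1153, 0.0544]
tool_rot: [0.001, 0.988, 0.158, 0.001]
contact_force: [-1.0, 0.5, 6.8]
gripper_width: 0.0
cm [-0.072642   -0.16269943  0.24128225] rot [ 0.1626273  -0.10905956 -0.2659409 ] [-1.01644364  0.50819736  6.78172774] 0.00037156565391885876 [-0.3   0.26  1.73 -0.    1.14 -0.62]
```

```bash
python3 -m pendant '{"linear":[[0,0,0.1],[0,0,0.2],[0,0,0.3],[0,0,0.4],[0,0,0.5],[0,0,0.5],[0,0,0.5],[0,0,0.5],[0,0,0.5],[0,0,0.5]],"rotation":[[0,0,0],[0,0,0],[0,0,0],[0,0,0],[0,0,0],[0,0,0],[0,0,0],[0,0,0],[0,0,0],[0,0,0]],"grip":[1,1,1,1,1,1,1,1,1,1]}'; python3 d.py .6199 -.1140 .052
```

```text
time: 4.47
tool_pos: [0.6228, -0.1159, 0.0524]
tool_rot: [0.002, 0.987, 0.158, 0.003]
contact_force: [-3.7, 1.1, 15.7]
gripper_width: -0.002
cm [-0.22165852 -0.26761054  0.03706325] rot [ 0.29221372 -0.28457812 -0.26124665] [-3.7227377   1.13511362 15.65808342] -0.0022226754029275033 [-0.3   0.27  1.73 -0.    1.14 -0.62]
```

Bed is down: z 0.0524 at 15.7 N. Starting the slide with a touch more press.

```bash
python3 -m pendant '{"linear":[[0,-0.2,0.2],[0,-0.6,0.2],[0,-1,0.2],[0,-1.4,0.2],[0,-1.8,0.2],[0,-2.2,0.2],[0,-2.6,0.2],[0,-3,0.2],[0,-3.5,0.2],[0,-4,0.2]],"rotation":[[0,0,0],[0,0,0],[0,0,0],[0,0,0],[0,0,0],[0,0,0],[0,0,0],[0,0,0],[0,0,0],[0,0,0]],"grip":[1,1,1,1,1,1,1,1,1,1]}'; python3 - <<'E'
from h import *;import cv2
a=manip.grab_frame("wrist")[0:384,120:400];b=manip.grab_frame("side")[120:235,235:335]
a=cv2.resize(a,(400,548));b=cv2.resize(b,(400,460),interpolation=cv2.INTER_CUBIC);b=np.vstack([b,np.zeros((88,400,3),np.uint8)])
cv2.imwrite("pics/w3.png",np.hstack([a,b])[:,:,::-1])
u=np.array([np.cos(np.radians(108.4)),np.sin(np.radians(108.4))]);p=manip.state()["tool_pos"][:2]-[.62,-.114];print("tip fixture x",-70+1000*p@u,"lat",1000*p@[-u[1],u[0]])
E
python3 d.py .6199 -.1140 .052
```

```text
time: 5.3
tool_pos: [0.6123, -0.0806, 0.0524]
tool_rot: [0.005, 0.987, 0.158, 0.005]
contact_force: [-4.1, -7.0, 19.6]
gripper_width: -0.002
tip fixture x -34.99665439277919 lat -3.2509585448126037
cm [-0.32105129  3.49787977  0.07416203] rot [ 0.6123613  -0.42023677 -0.22850622] [-5.15243434 -5.39081701 21.2996298 ] -0.0009340635557353409 [-0.25  0.23  1.78 -0.01  1.12 -0.56]
```

View pics/w3.png

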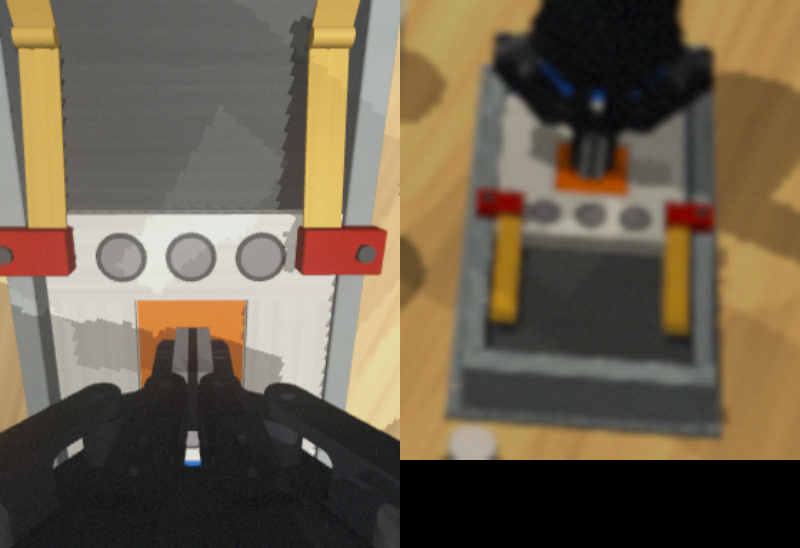

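The nose has passed under the gate blocks and is starting beneath the leaves. The fingers hold in the dish at about 20 N, so I'll continue.

```bash
python3 -m pendant '{"linear":[[0,-0.5,0],[0,-1,0],[-0.1,-1.5,0],[-0.1,-2,0],[-0.1,-2.5,0],[-0.1,-3,0],[-0.1,-3.5,0],[-0.1,-4,0],[-0.1,-4.5,0],[-0.1,-5,0]],"rotation":[[0,0,0],[0,0,0],[0,0,0],[0,0,0],[0,0,0],[0,0,0],[0,0,0],[0,0,0],[0,0,0],[0,0,0]],"grip":[1,1,1,1,1,1,1,1,1,1]}'; python3 - <<'E'
from h import *;import cv2
a=manip.grab_frame("wrist")[0:384,120:400]
a=cv2.resize(a,(400,548))
cv2.imwrite("pics/w4.png",a[:,:,::-1])
u=np.array([np.cos(np.radians(108.4)),np.sin(np.radians(108.4))]);p=manip.state()["tool_pos"][:2]-[.62,-.114];print("tip fixture x",-70+1000*p@u,"lat",1000*p@[-u[1],u[0]])
E
python3 d.py .6199 -.1140 .052
```

```text
time: 6.23
tool_pos: [0.5977, -0.034, 0.0524]
tool_rot: [0.007, 0.987, 0.158, 0.007]
contact_force: [3.4, -13.0, 14.7]
gripper_width: 0.0
tip fixture x 14.020145633183787 lat -4.1528561737136105
cm [-0.39444256  8.39911817  0.14674982] rot [ 0.81290658 -0.68803564 -0.21425184] [ 3.01970228 -8.13530779 15.48796396] 0.0008103748834497286 [-0.18  0.19  1.83 -0.01  1.11 -0.49]
```

View pics/w4.png

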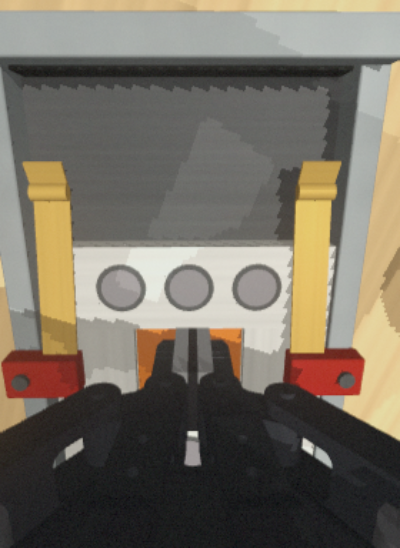

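The fingers now bear on the dish's front wall, and the mould is half in at x ≈ 3 mm. I'll keep going with slightly more press.

```bash
python3 -m pendant '{"linear":[[0,-0.4,0.1],[0,-0.8,0.2],[-0.1,-1.2,0.2],[-0.1,-1.6,0.2],[-0.1,-2,0.2],[-0.1,-2.4,0.2],[-0.1,-2.8,0.2],[-0.1,-3.2,0.2],[-0.1,-3.6,0.2],[-0.1,-4,0.2]],"rotation":[[0,0,0],[0,0,0],[0,0,0],[0,0,0],[0,0,0],[0,0,0],[0,0,0],[0,0,0],[0,0,0],[0,0,0]],"grip":[1,1,1,1,1,1,1,1,1,1]}'; cat >t.py <<'E'
from h import *
u=np.array([np.cos(np.radians(108.4)),np.sin(np.radians(108.4))]);s=manip.state();p=s["tool_pos"][:2]-[.62,-.114];print("tip fixture x",-70+1000*p@u,"lat",1000*p@[-u[1],u[0]],"push",-s["contact_force"][:2]@u)
E
python3 t.py
```

```text
time: 7.12
tool_pos: [0.5857, 0.0028, 0.0522]
tool_rot: [0.008, 0.987, 0.158, 0.008]
contact_force: [1.1, -14.4, 22.3]
gripper_width: 0.004
tip fixture x 51.690194859951205 lat -4.304863588731991 push 14.007974410011572
```

```bash
python3 -m pendant '{"linear":[[0,-0.3,0],[0,-0.6,0],[0,-0.9,0],[0,-1.2,0],[0,-1.5,0],[0,-1.7,0],[0,-1.9,0],[0,-2.1,0],[0,-2.2,0],[0,-2.2,0]],"rotation":[[0,0,0],[0,0,0],[0,0,0],[0,0,0],[0,0,0],[0,0,0],[0,0,0],[0,0,0],[0,0,0],[0,0,0]],"grip":[1,1,1,1,1,1,1,1,1,1]}';python3 t.py
```

```text
time: 7.95
tool_pos: [0.5791, 0.0232, 0.052]
tool_rot: [0.008, 0.987, 0.158, 0.008]
contact_force: [0.8, -17.3, 22.4]
gripper_width: 0.002
tip fixture x 73.0688583590966 lat -4.449581594875107 push 16.70386845426554
```

```bash
python3 -m pendant '{"linear":[[0,-0.1,0],[0,-0.2,0],[0,-0.3,0],[0,-0.4,0],[0,-0.5,0],[0,-0.6,0],[0,-0.7,0],[0,-0.8,0],[0,-0.8,0],[0,-0.8,0]],"rotation":[[0,0,0],[0,0,0],[0,0,0],[0,0,0],[0,0,0],[0,0,0],[0,0,0],[0,0,0],[0,0,0],[0,0,0]],"grip":[1,1,1,1,1,1,1,1,1,1]}';python3 t.py; python3 - <<'E'
from h import *;import cv2
a=manip.grab_frame("wrist")[0:384,120:400];b=manip.grab_frame("side")[120:235,235:335]
a=cv2.resize(a,(400,548));b=cv2.resize(b,(400,460),interpolation=cv2.INTER_CUBIC);b=np.vstack([b,np.zeros((88,400,3),np.uint8)])
cv2.imwrite("pics/w5.png",np.hstack([a,b])[:,:,::-1])
E
```

```text
time: 8.78
tool_pos: [0.5789, 0.0242, 0.0521]
tool_rot: [0.015, 0.987, 0.159, 0.01]
contact_force: [8.9, -39.8, 13.2]
gripper_width: -0.005
tip fixture x 74.07671595356885 lat -4.581492507377108 push 40.57386730063209
```

View pics/w5.png

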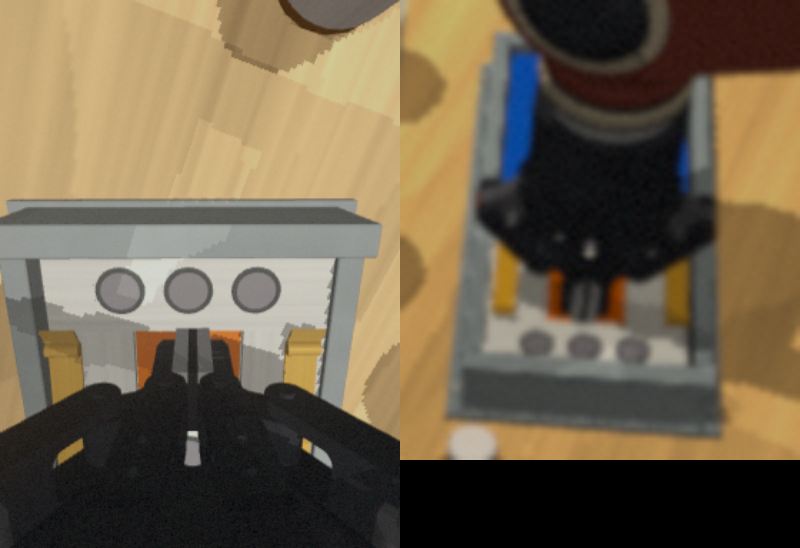

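It is against the stop: the push rose from 17 to 40 N with 1 mm of motion. I'll relax the push and press together, then lift out.

```bash
python3 -m pendant '{"linear":[[0,0.2,0],[0,0.4,0],[0,0.6,0],[0,0.8,-0.1],[0,0.9,-0.2],[0,1.0,-0.3],[0,1.05,-0.4],[0,1.1,-0.5],[0,1.1,-0.5],[0,1.1,-0.5]],"rotation":[[0,0,0],[0,0,0],[0,0,0],[0,0,0],[0,0,0],[0,0,0],[0,0,0],[0,0,0],[0,0,0],[0,0,0]],"grip":[1,1,1,1,1,1,1,1,1,1]}';python3 t.py
```

```text
time: 9.72
tool_pos: [0.5773, 0.0224, 0.0522]
tool_rot: [0.005, 0.987, 0.158, 0.006]
contact_force: [8.2, -10.6, 2.1]
gripper_width: -0.002
tip fixture x 72.90827553369701 lat -2.511385214491319 push 12.661075838995604
```

```bash
python3 -m pendant '{"linear":[[0,0.1,0],[0,0.2,0],[0,0.3,0],[0,0.4,-0.1],[0,0.5,-0.2],[0,0.6,-0.3],[0,0.7,-0.5],[0,0.7,-0.8],[0,0.7,-1.2],[0,0.7,-1.5]],"rotation":[[0,0,0],[0,0,0],[0,0,0],[0,0,0],[0,0,0],[0,0,0],[0,0,0],[0,0,0],[0,0,0],[0,0,0]],"grip":[1,1,1,1,1,1,1,1,1,1]}';python3 t.py
```

```text
time: 10.55
tool_pos: [0.5738, 0.0193, 0.0638]
tool_rot: [0.001, 0.987, 0.158, 0.0]
contact_force: [0.5, -0.7, 0.3]
gripper_width: -0.002
tip fixture x 71.0926568080989 lat 1.7592816710656145 push 0.7889095422260914
```

```bash
python3 -m pendant '{"linear":[[0,0,-1],[0,0,-2],[0,0,-3],[0,0,-4.5],[0,0,-6],[0,1,-8],[0,3,-10],[0,6,-12],[0,9,-13],[0,12,-13]],"rotation":[[0,0,0],[0,0,0],[0,0,0],[0,0,0],[0,0,0],[0,0,0],[0,0,0],[0,0,0],[0,0,0],[0,0,0]],"grip":[1,1,1,1,1,1,1,1,1,1]}';python3 - <<'E'
from h import *;import cv2
a=manip.grab_frame("wrist")
b=manip.grab_frame("side");cv2.imwrite("pics/s9.png",b[:,:,::-1])
b=cv2.resize(b[110:250,190:330],(500,500),interpolation=cv2.INTER_CUBIC)
a=cv2.resize(a[:,150:380],(300,500))
cv2.imwrite("pics/w6.png",np.hstack([a,b])[:,:,::-1]);print(manip.state()["contact_force"])
E
```

```text
time: 11.38
tool_pos: [0.6139, -0.0961, 0.2]
tool_rot: [0.003, 0.987, 0.158, 0.004]
contact_force: [1.3, 0.9, 0.6]
gripper_width: -0.001
[-0.40272426  0.42148652 -0.79680892]
```

View pics/w6.png

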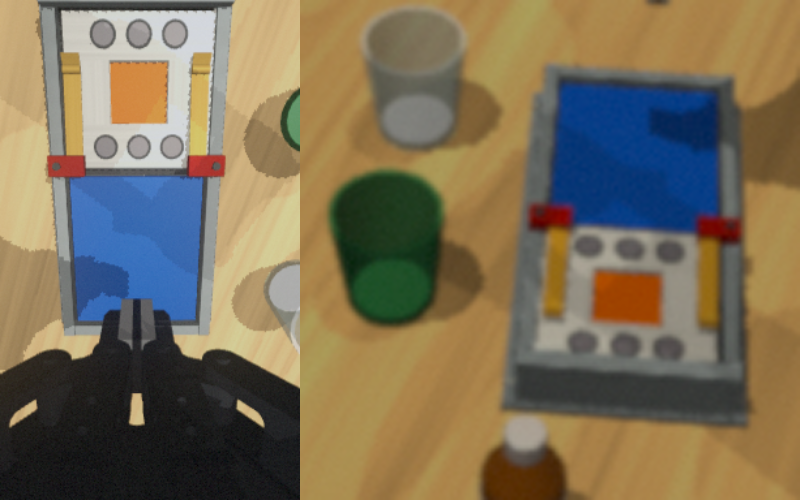

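The mould is in the bay under both leaves, the bed is up behind it, and the jars look untouched. I'll measure the travel from the dish position before and after, using the same cameras.

```bash
python3 - <<'E'
from h import *;import cv2
u=np.array([np.cos(np.radians(108.4)),np.sin(np.radians(108.4))])
cv2.imwrite("pics/t9.png",manip.grab_frame("top")[:,:,::-1])
def cen(f,n,z):
    i=cv2.imread(f);h=cv2.cvtColor(i,cv2.COLOR_BGR2HSV);m=cv2.inRange(h,(4,190,120),(14,255,255))
    k,l,s,c=cv2.connectedComponentsWithStats(m);j=1+s[1:,4].argmax();print(f,s[j]);return w(n,c[j],z)[0,:2]
for n,a,b in(("side","side0","s9"),("top","top0","t9")):
    p,q=cen(f"pics/{a}.png",n,.038),cen(f"pics/{b}.png",n,.030);print(n,"travel",1000*(q-p)@u,p,q)
c=manip.calibration("wrist")
v=w("w",[(150+167*230/300/1,10*384/500),(150+139*230/300,10*384/500),(150+139*230/300,169*384/500)],.034,c)[:,:2]
print("wrist front-rear",(v-v[2])@u)
g=w("w",[(150+205*230/300,157*384/500),(150+67*230/300,157*384/500)],.047,c)[:,:2];print("gate front edge-> (x=16)",(g-v[2])@u)
E
```

```text
pics/side0.png [276 144  17  11 174]
pics/s9.png [273 186  18  14 226]
side travel 129.84466922026127 [ 0.62104162 -0.11249697] [0.58194355 0.01133734]
pics/top0.png [335 214   4  10  15]
pics/t9.png [278 233   6   7  14]
top travel 119.90656474882005 [ 0.61533441 -0.11627696] [ 0.57670243 -0.00276116]
wrist front-rear [0.10857203 0.10871299 0.        ]
gate front edge-> (x=16) [0.00919482 0.01000828]
```

```bash
python3 - <<'E'
import cv2,numpy as np
from plant import manip
a=manip.grab_frame("wrist")[0:150,170:340]
b=cv2.imread("pics/t9.png")[175:285,225:325,::-1]
cv2.imwrite("pics/c10.png",np.hstack([cv2.resize(a,(480,424),interpolation=cv2.INTER_CUBIC),cv2.resize(b,(320,424),interpolation=cv2.INTER_CUBIC)])[:,:,::-1])
E
```

```text
(no output)
```

View pics/c10.png

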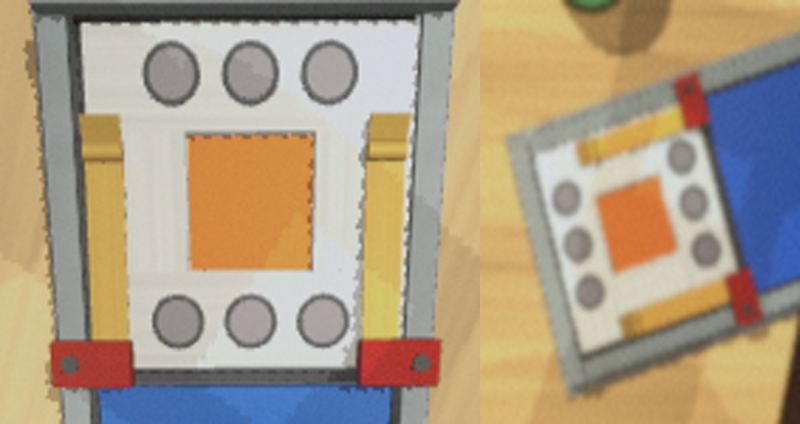

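The mould's front edge lies at the stop with no visible gap, it sits square, and the bed is up. Handing in.

```bash
python3 -c "
from plant import manip
print(manip.job_done(), manip.state()['time'])"
```

```text
the job is handed in; nothing more can be done
the job is handed in; nothing more can be done
```

The mould is loaded and the job is handed in, at about 12 s of the 48 s allowed. `job_done` gives no verdict, so the result rests on my own checks.

**What I did:** With the closed fingertips in the dish I pressed the bed fully down (15.7 N, TCP at 52.4 mm). I then slid the mould under the leaf springs at about 15–22 N of downward force until it met the end stop. There the push rose from 17 to 40 N while the tool moved only 1 mm. I then eased off and lifted clear.

**Last checks:**
- **Final pictures:** The mould sits square under both leaves with no visible gap at the stop. The bed is up, the jars and bottle look undisturbed, and the arm is clear.
- **Position:** The rear edge measures about 6–7 mm past the bay mouth, which puts the mould at about x = 61–62 mm. The side camera gives 129.8 mm of travel, against about 131 mm expected.
- **Disagreements:** The top-camera travel figure of 120 mm is not usable, because its colour mask caught only about 15 pixels of the dish. The first dish position differed by about 4 mm between the top and wrist cameras; I aimed in between and the fingers went in cleanly.

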